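# Close the canister with its lid pair, then take the outer lid away

## Task

Turn the blue canister where it stands in the code reader's cup until its orange stripe faces the reader's window; then carry the nested pair of lids over together by the inner lid's black knob, seat the pair on the canister and let go of the knob. After that lift the steel outer lid alone by its green collar, leaving the inner lid seated and undisturbed on the canister with the stripe still facing the window, and finish while holding the outer lid level and still about 10 cm above where it sat. Never part the two lids before the pair is seated, and do not shift the mug, the tea carton or the salt shaker.

Things in the scene. Friction and masses are not known exactly. Their poses are not given: they have to be found in the camera images.
- code_reader: Fixed reader: grey base plate 185x96x6 mm with a low steel ring (the cup; 67 mm inside, rim 10 mm above the table) where the canister stands, and a white head 44x76 mm, 62 mm high, with a dark window. Origin: cup centre at table height. +x points level from the cup centre to the head (window 80 mm from the origin); z up. Place and yaw vary.
- reader_window (a point): Centre of the head's dark window, 80 mm along the reader's +x from the cup centre, 36 mm above the table. The window looks back at the cup.
- canister: Loose blue canister, open at the top, 62 mm across, mouth 54 mm, 90 mm high, 0.35 to 0.6 kg, standing in the cup on the 6 mm base plate with 2.5 mm play all round. Origin: centre of underside; z up; +x points to the orange stripe. Starts with the stripe 0.6 to 1.35 rad counter-clockwise (from above) of the window.
- stripe (a point): Point on the middle of the orange stripe on the canister's outside, 31 mm from its axis along its +x, 45 mm above its underside. The 14 mm wide stripe runs the full height and over the rim's top edge, with a small white barred patch.
- inner_lid: Loose inner lid, 0.14 kg, on the table under the outer lid. Origin: centre of underside, z up. Plug 49 mm across from z 0 to 10 mm (tapered foot), white flange 67 mm from 10 to 14, black round knob 18 mm across from 14 to 52. The knob rises 22 mm above the outer lid's collar; lifting it carries both lids. Seated, plug in the mouth and flange on the rim, its origin is 80 mm above the canister's.
- outer_lid: Loose steel outer lid, 0.09 kg, resting on the inner flange (origin 4 mm above the inner lid's; 1.5 mm side play). Origin: centre of the skirt's lower edge, z up. Skirt 75 mm across, 70 mm inside; flat top from z 10 to 14 mm; green collar 38 mm across from 14 to 26, with a 26 mm hole for the knob. Lifted straight up it leaves the inner lid behind.
- black_mug: Bystander: black mug, 88x126x106 mm, loose, near the front left. Origin: underside.
- tea_carton: Bystander: small yellow tea carton, 50x72x45 mm, loose, on the right. Origin: underside.
- salt_shaker: Bystander: glass salt shaker with grey cap, 44 mm across, 90 mm high, loose, at the back. Origin: underside.
Not all that is in view belongs to the job. There is more than one size of the outer_lid; the one meant has the size given above.

How it is judged:
On the way, in this order (a step that is already met when the one before it is completed fails the run):
1. the canister stands in the cup with its stripe facing the window, and has been let go (y of stripe in the frame of code_reader between -0.01 and 0.01 m and x of stripe in the frame of code_reader above 0.015 m and horizontal distance between canister and code_reader below 0.006 m and angle between canister's own z axis and vertical below 0.06 rad and contact force between the fingers and canister below 0.3 N), for 0.2 s.
2. both lids are seated together on the canister and the knob has been let go (y of stripe in the frame of code_reader between -0.01 and 0.01 m and x of stripe in the frame of code_reader above 0.015 m and horizontal distance between canister and code_reader below 0.006 m and angle between canister's own z axis and vertical below 0.06 rad and horizontal distance between inner_lid and canister below 0.004 m and z of inner_lid in the frame of canister between 0.077 and 0.083 m and angle between inner_lid's own z axis and vertical below 0.07 rad and z of outer_lid in the frame of inner_lid below 0.007 m and contact force between the fingers and inner_lid below 0.3 N), for 0.2 s.
At the end, for the whole second after the job is handed in: Canister upright in the cup, stripe within 10 mm of the window's centre line; inner lid seated (4 mm off axis, 3 mm in height, 4 degrees), untouched; fingers hold the outer lid still, level within 17 degrees, its skirt over 150 mm above the table, touching nothing else of the task (y of stripe in the frame of code_reader between -0.01 and 0.01 m and x of stripe in the frame of code_reader above 0.015 m and horizontal distance between canister and code_reader below 0.006 m and angle between canister's own z axis and vertical below 0.06 rad and horizontal distance between inner_lid and canister below 0.004 m and z of inner_lid in the frame of canister between 0.077 and 0.083 m and angle between inner_lid's own z axis and vertical below 0.07 rad and height (world z) of outer_lid above 0.15 m and angle between outer_lid's own z axis and vertical below 0.3 rad and linear speed of outer_lid below 0.03 m/s and contact force between the fingers and outer_lid above 1 N and contact force between each of outer_lid, the fingers and inner_lid below 0.1 N and contact force between outer_lid and canister below 0.1 N and contact force between outer_lid and code_reader below 0.1 N); the arm keeps its last pose, push and grip.
It fails at once if the lids are parted (outer more than 20 mm up or 10 mm aside) while the inner lid is not seated on the canister ((z of outer_lid in the frame of inner_lid above 0.024 m or horizontal distance between outer_lid and inner_lid above 0.01 m) and not (horizontal distance between inner_lid and canister below 0.004 m and z of inner_lid in the frame of canister between 0.077 and 0.083 m and angle between inner_lid's own z axis and vertical below 0.07 rad)).
It fails at once if the mug, tea carton or salt shaker is shifted by more than 30 mm (distance of any of black_mug, tea_carton, salt_shaker from where it was at the start of the episode above 0.03 m).
It also fails if it takes over 58 s, if anything falls off the work surface, if the arm or the gripper's body presses on something with over 40 N, if the wrist force passes 120 N, or if a joint passes its speed limit or range.

## Robot

A 7-joint arm with a two-finger parallel gripper is mounted at the origin on a cart in front of the work surface, level with it; the furniture and walls round the work are solid. World frame = base frame: x ahead of the robot, y to its left, z up, the work surface at z = 0. Lengths are in m, angles in rad, forces in N, time in s.
With the tool pointing down it reaches from about 0.425 to 1.025 m from the base axis. Payload 3.6 kg.
Tool frame: the origin (TCP) lies at the very end of the fingers, on their centre line; the grasp point (between the pads) lies 19 mm behind it; z points along the fingers, y is the line along which they close (so a half turn about z gives the same grasp; the last joint's range is limited). The gripper opens to 85 mm and grips with 20 to 120 N. Pads are 22 mm wide; open, the fingers measure 114 mm over their backs; the gripper's body (76 mm by 85 mm) begins 54 mm behind the grasp point. The pads swing forward as they close: fully open they stand 13 mm farther back than shut.
Start: joints at [1.236, 0.591, 0.048, 1.609, -0.033, 0.943, -0.034], TCP at [0.174, -0.704, 0.231] pointing down, gripper open.
Joint ranges: [-2.69, 2.69], [-0.47, 2.24], [-1.27, 1.36], [0.19, 2.51], [-1.53, 4.68], [0.08, 2.07], [-3.09, 3.09]. Speed limits (rad/s): [2.57, 2.57, 3.14, 3.14, 3.14, 3.14, 3.14].

## Interface

Orientations are given as a rotation vector (axis times angle).
In Python, from station import robot, telemetry, get_image, calibration, job gives the robot as it stands. The module is installed in compiled form; this text tells all that it offers. Calls block until the motion is done:
- robot.move_ptp(position, orientation): joint-space move of the TCP to a pose.
- robot.movel(position, ori=None, v=0.15): straight line of the TCP; ori=None keeps the orientation; v is the mean speed in m/s.
- robot.goto_joints(angles): joint-space move.
- robot.command_gripper(opening, newtons=None): opening from 0.0 (shut) to 1.0 (fully open); newtons is the grip in N (None keeps the last); returns when the fingers have stopped.
- robot.dwell(seconds).
- robot.ik(position, orientation): joint angles nearest the present ones, or None.
- telemetry.read_state(): the state.
- get_image(name): name is "scene" or "top" or "wrist"; returns (picture, depth): 384x512x3 uint8, red, green, blue; 384x512 float32, m along the optical axis (not along the pixel's ray), 0 where there is no reading.
- calibration(name): a dict with "fov_y" (degrees; the focal length in pixels is half the picture's height over the tangent of half this angle, whatever the lens; pixels are square), "cx", "cy" (the principal point, pixels), "R" (3x3) and "t" (3): a world point X has camera coordinates R X + t. Camera axes: x right, y down, z forward; pixel columns grow to the right and rows downward; lengths in m; the calibration is good to about 2 mm. A picture is of the moment at which its call begins: read the wrist's pose just before it. calibration takes no time and is no camera call; for the wrist camera it gives the pose at the moment of the call.
A pose or a line that the arm cannot do raises robot.PlanningError and nothing moves.
- job.close_job(): hands the job in; it is judged then, once.
The state is a dict: "t": time; "qpos": joint angles; "qvel": joint speeds; "effort": joint torques, N m; "tcp_pos": TCP position; "ee_rot": TCP orientation; "wrist_force": force on the tool from outside, world axes, zero at the start; "ft_torque": the same for the moment, N m; "width": opening from 0.0 (shut) to 1.0 (fully open); "gripper_force": force on a finger pad.
Only numpy, scipy, OpenCV 4.12 (cv2) and the standard library are available. Lean on these libraries where they do the work, as an engineer would, in place of code of your own. Each camera call takes 0.05 s, during which the arm holds its last target. There are 200 camera calls.

## Working session

There is one attempt and no reset: what is moved stays moved. The work goes in short steps, each a Python script; the robot and the scene stay as the last script left them, time stands still between calls to the robot, and variables do not carry over. Pictures are saved under pics/ and viewed, at most 10 in all, crops included, and the job is handed in when it is done.

```bash
mkdir -p pics; python3 - <<'E'
from station import robot, telemetry, get_image, calibration
import cv2, numpy as np
s=telemetry.read_state(); print(s['t'],s['tcp_pos'],s['ee_rot'],s['width'])
ims=[]
for n in ("scene","top"):
    im,d=get_image(n); np.savez(f"{n}0.npz",im=im,d=d); c=calibration(n); print(n,c)
    cv2.imwrite(f"pics/{n}0.png",cv2.resize(im[:,:,::-1],(800,600),interpolation=cv2.INTER_CUBIC))
E
```

```text
0.0 [ 0.17339522 -0.7030949   0.23012532] [-3.11642523e+00 -3.78713117e-01  5.98342280e-04] 0.9982871397559944
scene {'fov_y': 44.026734226497034, 'cx': 253.30913101470753, 'cy': 186.70104683824897, 'R': array([[-0.52547529, -0.85069229, -0.01408368],
       [-0.39037186,  0.25577588, -0.88441422],
       [ 0.75596662, -0.45923994, -0.46649024]]), 't': array([0.20349396, 0.28616303, 1.03931692])}
top {'fov_y': 54.769410355191404, 'cx': 249.75230236118742, 'cy': 189.80134214245084, 'R': array([[-0.16784383, -0.98581289,  0.00117957],
       [-0.96343625,  0.16378027, -0.21205334],
       [ 0.20885172, -0.03672829, -0.97725738]]), 't': array([-0.01247433,  0.55686785,  0.95664638])}
```

View pics/top0.png

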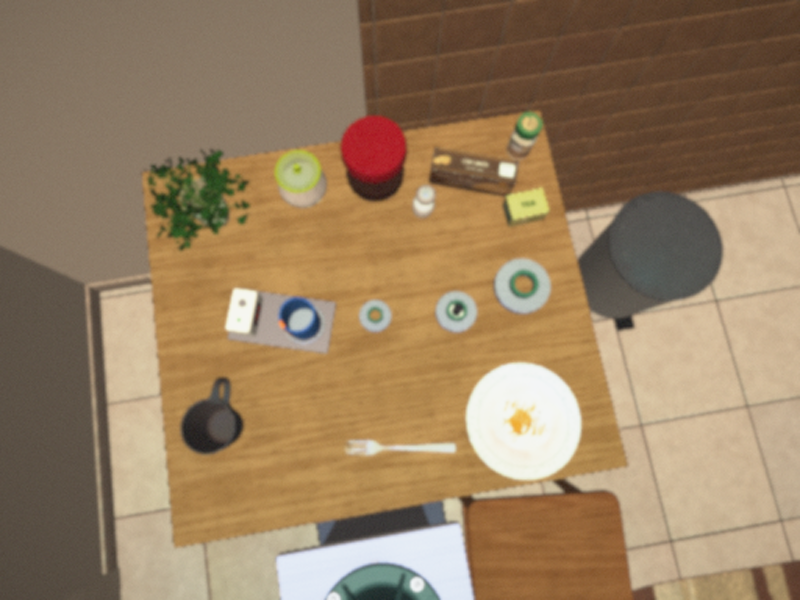

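View pics/scene0.png

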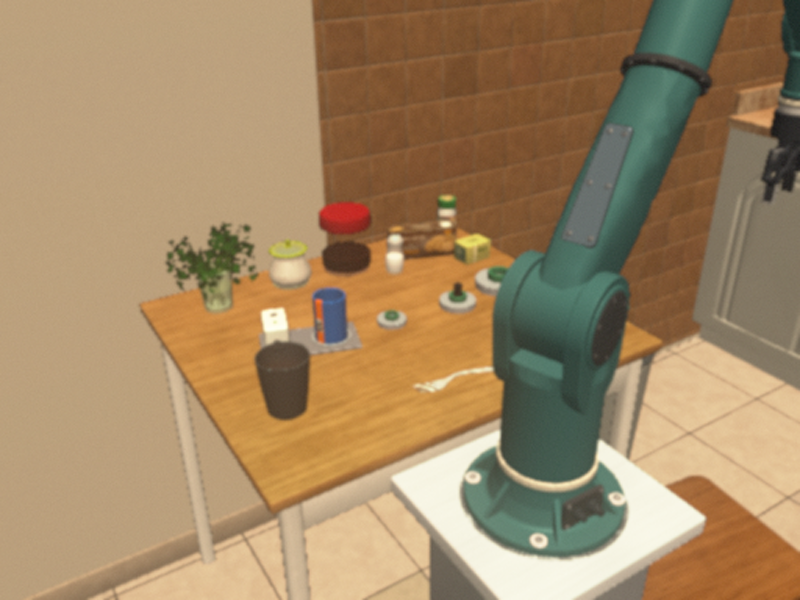

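The top view (800x600) shows the reader head at (241,310) and the canister at (300,318), with its stripe at about (283,324). The nested pair with the black knob is at (456,311), the decoy lids at (375,316) and (523,285), and the mug at (210,425). Next I'll take coarse positions from the top and scene views.

```bash
cat > h.py <<'E'
import numpy as np, cv2
from station import robot, telemetry, get_image, calibration
from scipy.spatial.transform import Rotation as Ro
def K(c): return 192/np.tan(np.radians(c['fov_y']/2))
def ray(c,u,v):
    f=K(c); d=c['R'].T@np.array([(u-c['cx'])/f,(v-c['cy'])/f,1.]); return -c['R'].T@c['t'],d
def onz(c,u,v,z):
    o,d=ray(c,u,v); return o+d*(z-o[2])/d[2]
def cloud(c,dep):
    f=K(c); v,u=np.mgrid[:dep.shape[0],:dep.shape[1]]
    P=np.stack([(u-c['cx'])/f*dep,(v-c['cy'])/f*dep,dep],-1); return (P-c['t'])@c['R']
def two(c1,p1,c2,p2):
    o1,d1=ray(c1,*p1); o2,d2=ray(c2,*p2)
    s=np.linalg.lstsq(np.stack([d1,-d2],1),o2-o1,rcond=None)[0]
    a,b=o1+s[0]*d1,o2+s[1]*d2; return (a+b)/2,np.linalg.norm(a-b)
def down(yaw): # tool y axis at world angle yaw (mod pi), z down
    y=np.array([np.cos(yaw),np.sin(yaw),0]); z=np.array([0,0,-1.]); return Ro.from_matrix(np.stack([np.cross(y,z),y,z],1)).as_rotvec()
def masks(im):
    h,s,v=cv2.split(cv2.cvtColor(im,cv2.COLOR_RGB2HSV))
    return dict(blue=(h>100)&(h<130)&(s>100),orange=(h<13)&(s>170)&(v>120),green=(h>60)&(h<95)&(s>60),black=(v<60))
E
python3 - <<'E'
from h import *
T=np.load('top0.npz');S=np.load('scene0.npz');ct,cs=calibration('top'),calibration('scene')
P=cloud(ct,T['d']);Q=cloud(cs,S['d'])
for n,(u,v) in dict(head=(241,305),can=(300,318),stripe=(282,324),pair=(456,308),knob=(457,309),dec1=(375,316),dec2=(510,300),baseR=(325,345)).items():
    p=P[int(v/1.5625),int(u/1.5625)]; print(n,p.round(3))
for n,I,C,box in (('top',T,P,(160,220,170,230)),('scene',S,Q,(190,225,180,225))):
    M=masks(I['im'])
    for k in('blue','orange'):
        m=np.zeros(I['d'].shape,bool); m[box[2]:box[3],box[0]:box[1]]=1; m&=M[k]&(I['d']>0); p=C[m]; print(n,k,m.sum(), p.mean(0).round(3) if len(p) else '', p.min(0).round(3),p.max(0).round(3))
# skirt extents of the three steel lids: points 5-25 mm above table
for nm,(x0,y0) in dict(pair=P[197,292][:2],dec1=P[202,240][:2],).items() if 0 else []: pass
m=(P[...,2]>.006)&(P[...,2]<.06)&(T['d']>0); n,l,st,ce=cv2.connectedComponentsWithStats(m.astype(np.uint8))
for i in range(1,n):
    if 60<st[i][4]<2500: q=P[l==i]; print(st[i],q.mean(0).round(3),np.ptp(q,0).round(3))
q=telemetry.read_state()['qpos'];print(robot.ik([0.7,0,0.35],down(1.57)),robot.ik([0.7,0,0.35],down(-1.57)),q)
E
```

```text
head [0.576 0.155 0.06 ]
can [0.547 0.061 0.012]
stripe [0.524 0.083 0.1  ]
pair [ 0.51  -0.215  0.051]
knob [ 0.509 -0.217  0.05 ]
dec1 [ 0.529 -0.074 -0.003]
dec2 [ 0.513 -0.32   0.02 ]
baseR [0.492 0.024 0.007]
top blue 232 [0.538 0.056 0.066] [0.506 0.027 0.024] [0.565 0.085 0.1  ]
top orange 1 [0.525 0.081 0.093] [0.525 0.081 0.093] [0.525 0.081 0.093]
scene blue 38 [0.521 0.053 0.086] [0.504 0.026 0.048] [0.564 0.073 0.098]
scene orange 51 [0.524 0.082 0.062] [0.516 0.077 0.013] [0.53  0.085 0.099]
[ 240   31  272   49 2312] [ 0.899 -0.569  0.034] [0.008 0.868 0.054]
[   0   74  233   45 2075] [0.901 0.251 0.034] [0.007 0.708 0.054]
[324  87  17  15 131] [ 0.796 -0.392  0.034] [0.037 0.039 0.053]
[221 106  38  23 409] [ 0.765 -0.113  0.036] [0.068 0.112 0.042]
[178 108  31  25 308] [0.772 0.016 0.04 ] [0.064 0.09  0.053]
[274 110  77  35 892] [ 0.705 -0.343  0.038] [0.116 0.203 0.054]
[263 125  15  15 113] [ 0.707 -0.191  0.039] [0.031 0.039 0.052]
[316 165  36  36 901] [ 0.536 -0.347  0.021] [0.101 0.101 0.034]
[145 186  68  39 652] [0.538 0.097 0.02 ] [0.129 0.192 0.054]
[278 186  27  26 539] [ 0.51  -0.219  0.021] [0.074 0.074 0.047]
[229 192  21  20 288] [ 0.529 -0.073  0.012] [0.057 0.06  0.018]
[182 194  18  17 248] [0.549 0.064 0.02 ] [0.038 0.047 0.053]
[142 243  14  42 113] [0.41  0.197 0.035] [0.108 0.033 0.052]
[123 258  26  29 530] [0.381 0.236 0.024] [0.073 0.053 0.054]
[240 283  42   6 129] [ 0.288 -0.096  0.011] [0.031 0.111 0.012]
[ 208  360   74   24 1253] [ 0.08  -0.012  0.018] [0.072 0.186 0.049]
[ 0.42919953  0.56299928 -0.78953611  1.51933055  0.41339593  1.23254843
  1.14859609] [ 0.08752527  0.46877756 -0.22993784  1.53581004  0.11305089  1.15006271
 -1.73467994] [ 1.23554462  0.59203795  0.0482891   1.60974282 -0.03331346  0.94270187
 -0.03368001]
```

```bash
python3 - <<'E'
from h import *
s=telemetry.read_state(); c=calibration('wrist'); Rt=Ro.from_rotvec(s['ee_rot']).as_matrix()
print('cam in tool',(Rt.T@(-c['R'].T@c['t']-s['tcp_pos'])).round(4),'fwd',(Rt.T@c['R'].T).round(3).tolist(),c['fov_y'])
yaw=np.radians(68)
for p in ([0.50,-0.21,0.34],[0.53,0.05,0.36]):
  for k in range(0,360,30):
    q=robot.ik(p,down(np.radians(k))); print(p,k,None if q is None else q.round(2))
E
```

```text
cam in tool [ 0.0775  0.0003 -0.1416] fwd [[0.0, -0.953, -0.305], [1.0, -0.0, 0.001], [-0.001, -0.305, 0.953]] 65.83148592765743
[0.5, -0.21, 0.34] 0 [ 0.67  0.27 -0.44  1.89  0.13  1.02  0.17]
[0.5, -0.21, 0.34] 30 [ 0.75  0.28 -0.54  1.88  0.17  1.02  0.66]
[0.5, -0.21, 0.34] 60 [ 0.84  0.3  -0.66  1.88  0.21  1.03  1.14]
[0.5, -0.21, 0.34] 90 [ 0.94  0.33 -0.8   1.88  0.27  1.05  1.6 ]
[0.5, -0.21, 0.34] 120 [ 1.11  0.41 -1.07  1.87  0.4   1.1   1.99]
[0.5, -0.21, 0.34] 150 [ 1.11  0.41 -1.07  1.87  0.4   1.1   2.51]
[0.5, -0.21, 0.34] 180 [ 0.04  0.25  0.34  1.91 -0.1   1.   -2.72]
[0.5, -0.21, 0.34] 210 [ 0.15  0.24  0.2   1.91 -0.06  1.   -2.24]
[0.5, -0.21, 0.34] 240 [ 0.26  0.24  0.07  1.9  -0.02  1.   -1.76]
[0.5, -0.21, 0.34] 270 [ 0.39  0.24 -0.1   1.9   0.03  1.   -1.29]
[0.5, -0.21, 0.34] 300 [ 0.49  0.25 -0.22  1.89  0.06  1.01 -0.8 ]
[0.5, -0.21, 0.34] 330 [ 0.58  0.26 -0.33  1.89  0.1   1.01 -0.31]
[0.53, 0.05, 0.36] 0 [ 0.31  0.25 -0.6   1.87  0.16  1.06 -0.36]
[0.53, 0.05, 0.36] 30 [ 0.42  0.28 -0.74  1.87  0.21  1.07  0.12]
[0.53, 0.05, 0.36] 60 [ 0.52  0.31 -0.88  1.87  0.27  1.09  0.58]
[0.53, 0.05, 0.36] 90 [ 0.64  0.37 -1.07  1.86  0.36  1.12  1.01]
[0.53, 0.05, 0.36] 120 [ 0.64  0.36 -1.07  1.86  0.35  1.12  1.54]
[0.53, 0.05, 0.36] 150 [ 0.64  0.36 -1.07  1.86  0.35  1.12  2.06]
[0.53, 0.05, 0.36] 180 [ 0.64  0.36 -1.07  1.86  0.35  1.12  2.59]
[0.53, 0.05, 0.36] 210 [ 0.02  0.22 -0.24  1.88  0.06  1.04 -2.86]
[0.53, 0.05, 0.36] 240 [ 0.13  0.23 -0.38  1.88  0.1   1.05 -2.38]
[0.53, 0.05, 0.36] 270 [ 0.21  0.24 -0.47  1.88  0.12  1.05 -1.88]
[0.53, 0.05, 0.36] 300 [ 0.25  0.24 -0.53  1.88  0.14  1.06 -1.38]
[0.53, 0.05, 0.36] 330 [ 0.29  0.25 -0.58  1.87  0.16  1.06 -0.87]
```

```bash
python3 - <<'E'
from h import *
k=np.radians(300); x=np.array([.87,.5])
def view(n,xy,z):
    robot.move_ptp([xy[0],xy[1],z],down(k)); robot.dwell(.15)
    c=calibration('wrist'); im,d=get_image('wrist'); np.savez(n+'.npz',im=im,d=d,**c); return im
A=[view('p1',np.array([.51,-.218])+.06*x+[0,-.05],.25),view('p2',np.array([.51,-.218])+.04*x+[0,.05],.23),
   view('c1',np.array([.545,.075])+.05*x+[0,-.05],.28),view('c2',np.array([.545,.075])+.05*x+[0,.05],.26)]
print(telemetry.read_state()['t'])
g=np.vstack([np.hstack(A[:2]),np.hstack(A[2:])])[:,:,::-1]
cv2.imwrite('pics/w1.png',cv2.resize(g,(800,600),interpolation=cv2.INTER_AREA))
E
```

```text
4.8833
```

View pics/w1.png

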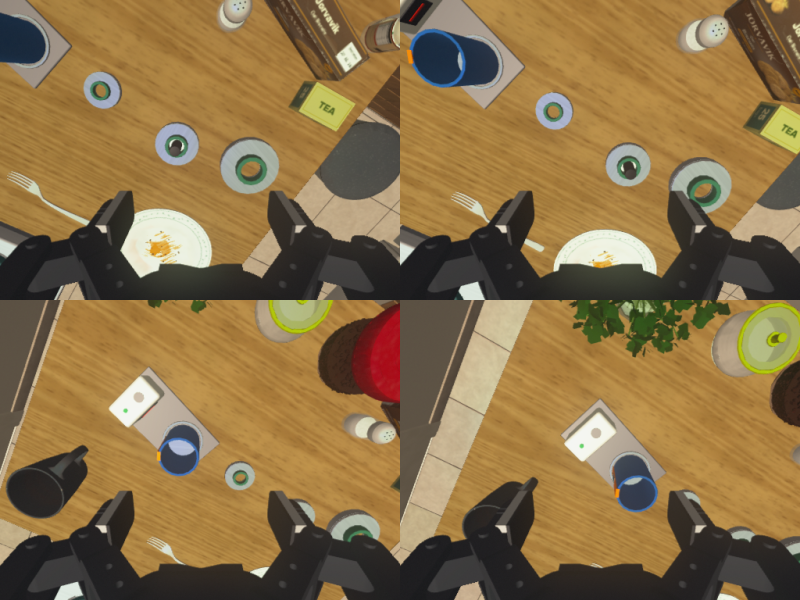

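The four wrist views show (full-size pixels): knob tip at p1 (225,186) and p2 (292,211), canister rim centre at c1 (229,200) and c2 (302,247), and stripe at c1 (203,200) and c2 (278,247). The reader head is up and left of the canister. Next I'll measure precisely.

```bash
python3 - <<'E'
from h import *
L={n:np.load(n+'.npz') for n in('p1','p2','c1','c2')}
def comp(m,seed,r):
    n,l,st,ce=cv2.connectedComponentsWithStats(m.astype(np.uint8))
    yy,xx=np.mgrid[:384,:512]; near=((xx-seed[0])**2+(yy-seed[1])**2<r*r)
    i=np.bincount(l[near&m]).argmax(); return l==i
def ell(m):
    cs=max(cv2.findContours(m.astype(np.uint8),cv2.RETR_EXTERNAL,cv2.CHAIN_APPROX_NONE)[0],key=len); return cv2.fitEllipse(cs),cs
# pair
kn={}
for n,s in(('p1',(225,186)),('p2',(292,211))):
    D=L[n]; h,sa,v=cv2.split(cv2.cvtColor(D['im'],cv2.COLOR_RGB2HSV)); C=cloud(D,D['d'])
    yy,xx=np.mgrid[:384,:512]; box=(abs(xx-s[0])<45)&(abs(yy-s[1])<45)&(D['d']>0)
    top=box&(C[...,2]>.044)&(C[...,2]<.06)&(v<110); q=C[top]; print(n,'knob',top.sum(),np.median(q,0).round(4),q.mean(0).round(4),np.ptp(q,0).round(3))
    g=box&(h>60)&(h<95)&(sa>80)&(C[...,2]>.02)&(C[...,2]<.04); q=C[g]; print('  green',g.sum(),q.mean(0).round(4),((q.max(0)+q.min(0))/2).round(4),np.ptp(q,0).round(3),np.percentile(q[:,2],[50,95]).round(4))
    sk=box&(C[...,2]>.008)&(C[...,2]<.023); q=C[sk];print('  skirt',((q.max(0)+q.min(0))/2).round(4),np.ptp(q,0).round(3))
    kn[n]=[xx[top].mean(),yy[top].mean()]
print('knob tri',two(L['p1'],kn['p1'],L['p2'],kn['p2']))
# canister & reader
ce={}
for n,s,st in(('c1',(229,200),(203,200)),('c2',(302,247),(278,247))):
    D=L[n]; C=cloud(D,D['d']); h,sa,v=cv2.split(cv2.cvtColor(D['im'],cv2.COLOR_RGB2HSV)); yy,xx=np.mgrid[:384,:512]
    near=(abs(xx-s[0])<40)&(abs(yy-s[1])<40)&(D['d']>0)
    r=near&(C[...,2]>.092)&(C[...,2]<.101); q=C[r]
    A=np.c_[2*q[:,:2],np.ones(len(q))]; b=(q[:,:2]**2).sum(1); w=np.linalg.lstsq(A,b,rcond=None)[0]; print(n,'rim depth',r.sum(),w[:2].round(4),'r',np.sqrt(w[2]+w[0]**2+w[1]**2).round(4),'z',np.median(q[:,2]).round(4))
    m=near&((h>100)&(h<125)&(sa>150)&(v>120)|(h<15)&(sa>170)&(v>150)); e,cs=ell(comp(m,s,35)); ce[n]=e[0]; print('  ell',e, onz(D,*e[0],.096).round(4))
    o=near&(h<18)&(sa>170)&(v>150); t=o&(C[...,2]>.09)&(C[...,2]<.101); print('  stripe top',t.sum(),C[t].mean(0).round(4),'all',C[o].mean(0).round(4))
    p=onz(D,xx[t].mean(),yy[t].mean(),.096);c0=onz(D,*e[0],.096); print('  stripe ang',np.degrees(np.arctan2(*(p-c0)[1::-1])).round(1))
    hm=(C[...,2]>.054)&(C[...,2]<.068)&(sa<40)&(v>150)&(D['d']>0)&(np.hypot(C[...,0]-.575,C[...,1]-.155)<.07); (hx,hy),wh,a=cv2.minAreaRect((C[hm][:,:2]*1000).astype(np.float32)); hb=cv2.boxPoints(((hx,hy),wh,a)); print('  head',hm.sum(),(hx,hy),wh,a,'z',np.median(C[hm][:,2]))
    bm=(C[...,2]>.002)&(C[...,2]<.0095)&(sa<60)&(D['d']>0)&(np.hypot(C[...,0]-.55,C[...,1]-.08)<.14); print('  base',bm.sum(),cv2.minAreaRect((C[bm][:,:2]*1000).astype(np.float32)))
print('rim tri',two(L['c1'],ce['c1'],L['c2'],ce['c2']))
E
```

```text
p1 knob 178 [ 0.5117 -0.2224  0.0506] [ 0.5115 -0.2224  0.0503] [0.017 0.017 0.009]
  green 219 [ 0.5128 -0.2227  0.0288] [ 0.5106 -0.2228  0.0285] [0.035 0.035 0.005] [0.0288 0.0299]
  skirt [ 0.5106 -0.2226  0.0155] [0.074 0.074 0.015]
p2 knob 187 [ 0.5114 -0.2216  0.051 ] [ 0.5114 -0.2215  0.0505] [0.017 0.018 0.009]
  green 209 [ 0.5132 -0.22    0.0289] [ 0.5106 -0.2219  0.0287] [0.035 0.036 0.005] [0.0289 0.03  ]
  skirt [ 0.5105 -0.2223  0.0155] [0.074 0.074 0.015]
knob tri (array([ 0.51042568, -0.22262112,  0.04725145]), np.float64(9.242025396914785e-05))
c1 rim depth 558 [0.5365 0.055 ] r 0.0288 z 0.0947
  ell ((228.17295837402344, 200.26634216308594), (46.12511444091797, 49.253997802734375), 105.37374877929688) [0.5373 0.055  0.096 ]
  stripe top 2 [0.5293 0.0852 0.095 ] all [0.5033 0.0828 0.0469]
  stripe ang 104.2
  head 1897 (567.900146484375, 153.57701110839844) (40.486793518066406, 72.20803833007812) 72.5801010131836 z 0.060625634427338725
  base 4036 ((540.973876953125, 64.49591827392578), (244.2447509765625, 95.63165283203125), 72.94823455810547)
c2 rim depth 583 [0.5365 0.0556] r 0.0288 z 0.0948
  ell ((302.8505554199219, 247.50872802734375), (44.1534309387207, 49.65835189819336), 79.54874420166016) [0.5372 0.0557 0.096 ]
  stripe top 27 [0.5235 0.0827 0.0952] all [0.5205 0.0811 0.0848]
  stripe ang 116.1
  head 1834 (567.7823486328125, 153.57449340820312) (40.76533126831055, 72.3780288696289) 72.09201049804688 z 0.06075778334426071
  base 3655 ((542.0939331054688, 68.21788787841797), (238.9023895263672, 95.93203735351562), 73.00145721435547)
rim tri (array([0.53650296, 0.05484126, 0.09399112]), np.float64(0.00017424739030313008))
```

```bash
python3 - <<'E'
from h import *
k=np.radians(340); p=np.array([.537,.0555])
robot.move_ptp([*p,.17],down(k)); robot.movel([*p,.068],v=.12)
robot.command_gripper(0.0,30); s=telemetry.read_state(); print(s['width'],s['wrist_force'].round(1),s['tcp_pos'].round(4),s['gripper_force'])
q=np.array(s['qpos']); q[6]-=.757; robot.goto_joints(q); robot.dwell(.2)
s=telemetry.read_state(); print(s['width'],s['wrist_force'].round(1),s['tcp_pos'].round(4),s['t'])
robot.command_gripper(1.0); robot.dwell(.1); robot.movel([*s['tcp_pos'][:2],.17],v=.2)
x=np.array([.87,.5]); robot.move_ptp([*(p+.06*x+[0,.03]),.26],down(np.radians(300))); robot.dwell(.15)
D=calibration('wrist'); im,d=get_image('wrist'); np.savez('c3.npz',im=im,d=d,**D)
C=cloud(D,d);h,sa,v=cv2.split(cv2.cvtColor(im,cv2.COLOR_RGB2HSV)); yy,xx=np.mgrid[:384,:512]
r=(d>0)&(C[...,2]>.091)&(C[...,2]<.101)&(np.hypot(C[...,0]-.537,C[...,1]-.0555)<.045); q=C[r]
w=np.linalg.lstsq(np.c_[2*q[:,:2],np.ones(len(q))],(q[:,:2]**2).sum(1),rcond=None)[0]; print('rim',w[:2].round(4),np.median(q[:,2]))
t=r&(h<18)&(sa>150)&(v>130); m=C[t].mean(0); print('stripe',t.sum(),m.round(4),np.degrees(np.arctan2(m[1]-w[1],m[0]-w[0])))
print(telemetry.read_state()['t'])
cv2.imwrite('pics/c3.png',im[:,:,::-1])
E
```

```text
0.7175296132380358 [-0.6  0.6  5.2] [0.5372 0.0557 0.069 ] 31.78152607753873
0.7168888331029583 [ 2.1 -1.6 -2. ] [0.5378 0.0556 0.0692] 7.8833
rim [0.5375 0.0563] 0.09467887244010352
stripe 27 [0.5469 0.0851 0.0951] 71.88603202336533
9.7667
```

View pics/c3.png

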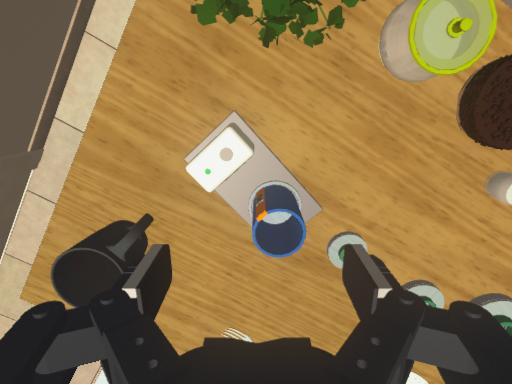

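The stripe is at 71.9° and the reader axis at 72.7°, so the turn is done. In the picture the stripe on the rim at (262,215) faces the head at (220,158). Next are the lids.

```bash
python3 - <<'E'
from h import *
k=np.radians(300); p=[.5110,-.2223]; c=[.5378,.0560]
def st(n): s=telemetry.read_state(); print(n,round(s['t'],2),round(s['width'],3),s['wrist_force'].round(1),s['tcp_pos'].round(4),s['gripper_force'].round(1) if hasattr(s['gripper_force'],'round') else s['gripper_force']); return s
robot.move_ptp([*p,.12],down(k)); robot.movel([*p,.033],v=.08); st('at')
robot.command_gripper(0.0,50); s=st('grip')
if s['width']<.12: raise SystemExit('missed')
robot.movel([*p,.06],v=.06); st('lift'); robot.movel([*p,.21],v=.15)
robot.movel([*c,.21],v=.2); robot.dwell(.2); st('over')
im,d=get_image('wrist'); cv2.imwrite('pics/hold.png',im[:,:,::-1]); im2,_=get_image('top'); 
D=calibration('wrist'); np.savez('hold.npz',im=im,d=d,**D)
C=cloud(D,d); t=telemetry.read_state()['tcp_pos']
m=(d>0)&(np.hypot(C[...,0]-t[0],C[...,1]-t[1])<.045)&(C[...,2]>t[2]-.031)&(C[...,2]<t[2]-.005)
q=C[m]; print('held',m.sum(),((q.max(0)+q.min(0))/2).round(4),np.ptp(q,0).round(3))
E
```

```text
at 12.41 1.0 [0.4 0.2 0.1] [ 0.5114 -0.2225  0.0335] 0.0
grip 13.05 0.186 [-1.2  0.8  3.7] [ 0.5109 -0.2222  0.0332] 48.69377374649048
lift 13.65 0.186 [-0.3  0.4 -2.5] [ 0.511  -0.2225  0.0603] 48.793355226516724
over 16.55 0.193 [ 0.3 -0.3 -1.8] [0.5378 0.0549 0.2099] 48.83628845214844
held 7229 [0.5383 0.055  0.1921] [0.073 0.074 0.026]
```

View pics/hold.png

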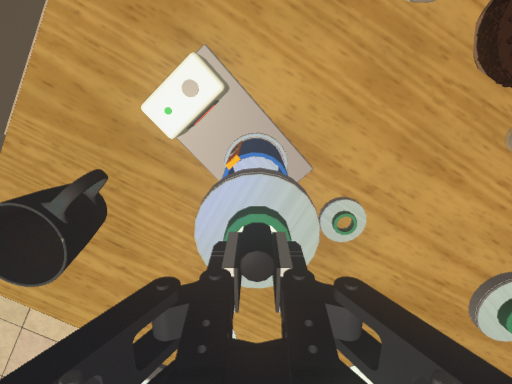

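The pair is held under the gripper, with the steel top around (258,220) and the canister stripe visible at (233,160). I'll check that the lids are level, then seat the pair in force-monitored steps.

```bash
cat >> h.py <<'E'
def st(n):
    s=telemetry.read_state(); print(n,round(s['t'],2),round(float(s['width']),3),s['wrist_force'].round(1),s['tcp_pos'].round(4),round(float(s['gripper_force']),1)); return s
E
python3 - <<'E'
from h import *
L=np.load('hold.npz'); C=cloud(L,L['d']); h,sa,v=cv2.split(cv2.cvtColor(L['im'],cv2.COLOR_RGB2HSV))
r=np.hypot(C[...,0]-.5383,C[...,1]-.055); m=(L['d']>0)&(r<.036)&(r>.021)&(C[...,2]>.185)&(C[...,2]<.202)&(sa<60)
q=C[m]; w=np.linalg.lstsq(np.c_[q[:,:2]-[.538,.055],np.ones(len(q))],q[:,2],rcond=None)[0]; print(m.sum(),w.round(4))
if np.hypot(*w[:2])>.08: raise SystemExit('tilted')
c=np.array([.5378,.0560]); s=st('now'); e=c-s['tcp_pos'][:2]; print(e)
t=c+np.clip(e,-.0015,.0015)
robot.movel([*t,.145],v=.1); robot.dwell(.2); f0=st('above')['wrist_force'][2]
for z in (.134,.128,.124,.121,.1195):
    robot.movel([*t,z],v=.04); s=st(z)
    if abs(s['wrist_force'][2]-f0)>8: print('contact');break
E
```

```text
5043 [-0.0072  0.0024  0.1937]
now 16.65 0.187 [ 0.1 -0.3 -1.9] [0.5378 0.0554 0.21  ] 48.8
[3.45148607e-05 6.12563008e-04]
above 17.65 0.188 [-0.4 -0.  -3.4] [0.5384 0.0567 0.1457] 48.8
0.134 18.07 0.185 [-0.7  0.1 -2.8] [0.5375 0.0566 0.1336] 48.8
0.128 18.38 0.187 [-0.3  0.  -2.4] [0.5376 0.0566 0.1276] 48.8
0.124 18.62 0.188 [-0.6  0.6 -2. ] [0.5376 0.0566 0.1237] 48.8
0.121 18.88 0.185 [ 0.1  0.3 -2.6] [0.5377 0.0566 0.1208] 48.8
0.1195 19.12 0.189 [ 0.4 -0.1 -2.3] [0.5378 0.0566 0.1195] 49.0
```

```bash
python3 - <<'E'
from h import *
t=[.5378,.0563]; 
for z in (.1185,.1175,.1168):
    robot.movel([*t,z],v=.03); robot.dwell(.1); s=st(z)
    if s['wrist_force'][2]>2: print('contact');break
robot.command_gripper(1.0); robot.dwell(.3); st('open')
robot.movel([*t,.2],v=.15); x=np.array([.87,.5]); robot.movel([t[0]+.06*x[0],t[1]+.06*x[1],.26]); robot.dwell(.2)
D=calibration('wrist'); im,d=get_image('wrist'); np.savez('c4.npz',im=im,d=d,**D); cv2.imwrite('pics/c4.png',im[:,:,::-1])
C=cloud(D,d);h,sa,v=cv2.split(cv2.cvtColor(im,cv2.COLOR_RGB2HSV)); r=np.hypot(C[...,0]-.5378,C[...,1]-.056)
m=(d>0)&(r<.036)&(r>.021)&(C[...,2]>.09)&(C[...,2]<.112)&(sa<60); q=C[m]; w=np.linalg.lstsq(np.c_[q[:,:2]-[.538,.056],np.ones(len(q))],q[:,2],rcond=None)[0]; print('top plane',m.sum(),w.round(4))
m=(d>0)&(r<.045)&(C[...,2]>.095)&(C[...,2]<.108); q=C[m]; print('skirt c',((q.max(0)+q.min(0))/2).round(4),np.ptp(q,0).round(4))
m=(d>0)&(r<.03)&(C[...,2]>.130)&(C[...,2]<.145); q=C[m]; print('knob',len(q),q.mean(0).round(4))
m=(d>0)&(r<.03)&(C[...,2]>.108)&(C[...,2]<.125)&(h>60)&(h<95)&(sa>80); q=C[m]; print('collar',len(q),((q.max(0)+q.min(0))/2).round(4),np.ptp(q,0).round(4),np.percentile(q[:,2],[50,95]))
st('end')
E
```

```text
0.1185 19.48 0.191 [-1.8 -0.1  6.3] [0.538  0.0567 0.1192] 49.6
contact
open 20.45 1.002 [ 0.2 -1.2  0.9] [0.5378 0.0563 0.1185] 0.0
top plane 1931 [-0.0006 -0.0011  0.1029]
skirt c [0.5379 0.0561 0.1015] [0.0745 0.0741 0.0129]
knob 265 [0.5389 0.0568 0.1361]
collar 310 [0.5379 0.0559 0.1149] [0.0356 0.0365 0.0036] [0.11473191 0.11594913]
end 22.11 1.0 [ 0.2 -0.2  0.5] [0.5891 0.0857 0.2592] 0.0
```

View pics/c4.png

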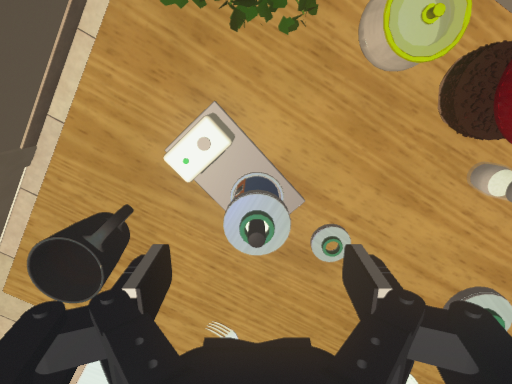

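The pair is seated: steel top at about 0.104 m, level, knob at (257,232) in the picture. I'll grip the collar and lift.

```bash
python3 - <<'E'
from h import *
k=np.radians(300); c=[.5380,.0560]
robot.move_ptp([*c,.19],down(k)); robot.movel([*c,.1065],v=.08); robot.dwell(.3); s=st('at')
robot.command_gripper(.55,40); st('pre'); robot.command_gripper(0.0,40); robot.dwell(.2); s=st('grip')
if not .40<s['width']<.49: raise SystemExit('bad grip')
x,y,z=s['tcp_pos']
robot.movel([x,y,z+.02],v=.02); st('l1'); robot.movel([x,y,z+.1],v=.06); robot.dwell(.5); s=st('up')
D=calibration('wrist'); im,d=get_image('wrist'); i2,d2=get_image('top'); i3,d3=get_image('scene'); D2=calibration('top')
np.savez('f.npz',im=im,d=d,i2=i2,d2=d2,i3=i3,d3=d3)
cv2.imwrite('pics/f.png',np.hstack([cv2.resize(im,(400,300)),cv2.resize(i3[120:250,120:290],(400,306))[:300]])[:,:,::-1])
C=cloud(D,d);sa=cv2.split(cv2.cvtColor(im,cv2.COLOR_RGB2HSV))[1]; r=np.hypot(C[...,0]-.538,C[...,1]-.056)
m=(d>0)&(r<.036)&(r>.021)&(C[...,2]>.19)&(C[...,2]<.212)&(sa<60); q=C[m]; w=np.linalg.lstsq(np.c_[q[:,:2]-[.538,.056],np.ones(len(q))],q[:,2],rcond=None)[0]; print('lid plane',m.sum(),w.round(4))
E
```

```text
at 24.06 0.998 [ 0.8 -0.1 -0. ] [0.5382 0.056  0.1068] 0.0
pre 24.52 0.548 [ 0.3 -0.8  0.1] [0.538  0.056  0.1065] 0.0
grip 24.99 0.422 [-1.3  0.1  3.6] [0.538  0.0561 0.1069] 39.6
l1 26.16 0.419 [-0.1  0.3 -1.7] [0.5379 0.056  0.1268] 40.0
up 28.14 0.418 [ 0.1 -0.2 -0.3] [0.538  0.0561 0.2068] 40.0
lid plane 5397 [-1.000e-04 -1.900e-03  2.029e-01]
```

View pics/f.png

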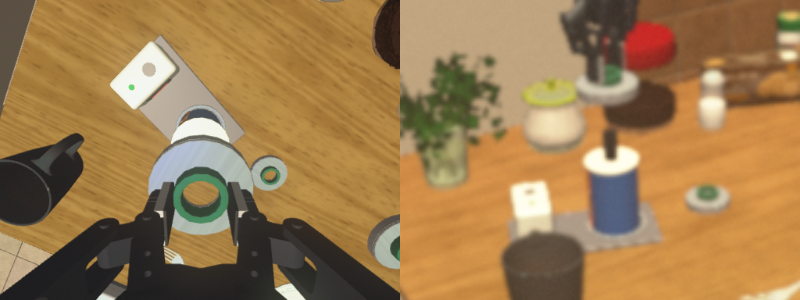

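The steel lid is held level at (200,195) in the wrist view. The scene view shows the inner lid seated with its knob at (610,145), and the stripe edge at (588,190) still faces the head. I'll hand the job in.

```bash
python3 -c "
from station import job; print(job.close_job())"
```

```text
the job is handed in; nothing more can be done
None
```

I handed the job in at about 28 s: the stripe faces the window, the inner lid is seated on the canister, and the outer lid is held level 10 cm above its seat. The hand-in call returned no verdict, so this rests on my own final pictures and readings.

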